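Set the stock tags of the model-making bench

ROBOT

A 7-joint arm with a two-finger parallel gripper is mounted at the origin on the work surface. World frame = base frame: x ahead of the robot, y to its left, z up, the work surface at z = 0. Lengths are in mm, angles in rad, forces in N, time in s.
With the tool pointing down it reaches from about 400 to 925 mm from the base axis. Payload 4.1 kg.
Tool frame: the origin (TCP) lies at the very end of the fingers, on their centre line; the grasp point (between the pads) lies 19 mm behind it; z points along the fingers, y is the line along which they close (so a half turn about z gives the same grasp; the last joint's range is limited). The gripper opens to 85 mm and grips with 20 to 120 N. Pads are 22 mm wide; open, the fingers measure 114 mm over their backs; the gripper's body (76 mm by 85 mm) begins 54 mm behind the grasp point. The pads swing forward as they close: fully open they stand 13 mm farther back than shut.
Start: joints at [-1.425, 0.398, 0.045, 1.537, -0.019, 1.207, -0.051], TCP at [157.512, 630.661, 231.347] pointing down, gripper open.
Joint ranges: [-2.82, 2.82], [-0.49, 2.23], [-1.37, 1.46], [0, 2.46], [-1.36, 4.5], [0.23, 2], [-2.94, 2.94]. Speed limits (rad/s): [2.57, 2.57, 3.14, 3.14, 3.14, 3.14, 3.14].

INTERFACE

Orientations are given as a rotation vector (axis times angle).
In Python, from station import state, camera, close_job, look_for gives the robot as it stands.
- The arm moves only by the tool move_arm, never from a script. Its argument "moves" is a list of rows, each a list of 3 entries, a list of its own where there are three numbers: the turn, a rotation vector about the tool's x, y, z in rad, then the shift along the tool's x, y, z in mm, then the opening, from 0 (shut) to 1 (fully open). A call has 1 to 12 rows; each row is the pose to reach, as a shift and turn from the pose commanded when the call began, along the tool's axes at that moment; what a row does not reach only later rows make up. A row lasts 1/8 s, in which the tool goes at most 62.5 mm and 10.7 degrees, less where a joint would pass 70% of its speed; a pose out of reach is approached as far as the arm can. A call with a gripper value outside its range is refused whole. The fingers move at their own pace and stop on an object; "squeeze" is the grip in N (left out, the last holds). Time passes only in rows, so rows that repeat a pose let the fingers close. It gives the time, the measured TCP pose, the force, the opening and the grip force at its end, in the units of the state.
- state(): the state, without advancing time (a new reading comes with each control period).
- camera(name): name is "scene" or "top" or "wrist"; returns a dict with "pixels" (384x512x3 uint8, red, green, blue), "fx", "fy", "cx", "cy" (pixels), "k1" (the pictures are not rectified: a ray, as slopes to the right and down, at radius r is drawn at 1 + k1 r^2 times it, then the intrinsics apply), "world_to_cam" (4x4, takes a point from world to camera coordinates). Camera axes: x right, y down, z forward; pixel columns grow to the right and rows downward; lengths in mm; the calibration is good to about 2 mm. A picture is of the moment at which its call begins. There is no depth.
- close_job(): hands the job in; it is judged then, once.
Trained networks look in the newest picture that a camera, given by its name, has taken for a name from the list of things; names that differ only in an ending like _2 or _b are one class to them, and where a whole thing is asked for, a point or a joint stands for the part that bears it (a point fixed in the world has none). Each returns a list of dicts, best first, with "confidence" (0 to 1); they miss things now and then, are a little off and sometimes report something else, mostly with a low value. They report only what shows in the picture. A call takes as long as a camera call.
- look_for(camera, target): "bbox" ([centre column, centre row, width, height] in pixels, round what is visible of it).
The state is a dict: "time_s": time; "joint_positions": joint angles; "qvel": joint speeds; "joint_efforts": joint torques, N m; "tool_pos": TCP position; "eef_rot": TCP orientation; "force": force on the tool from outside, world axes, zero at the start; "wrist_torque": the same for the moment, N m; "gripper_width": finger opening in mm; "grasp_force": force on a finger pad.
Only numpy, scipy, OpenCV 4.12 (cv2) and the standard library are available. Lean on these libraries where they do the work, as an engineer would, in place of code of your own. Each camera call takes 0.05 s, during which the arm holds its last target. There are 200 camera calls.

TASK

Set the hinged stock tags on the board so that only the full bins show the face with the round disc: push the tag of each full bin all the way over so that it leans towards its bin, and make sure that the tag of each empty bin leans all the way the other way, away from its bin, plain face up. Push the tags gently with the fingertips, without pinching them, and leave the glue bottle, the spool and the screwdriver where they are.

Things in the scene. Friction and masses are not known exactly. Their poses are not given: they have to be found in the camera images.
- board: Plywood board fixed to the bench, 245 x 480 x 12 mm: a row of four bins, 110 mm apart, a hinged tag in front of each. Origin: bench level, below the middle of the tags' common hinge line (24 mm above the bench); x points from tags to bins, y along the row, z up. It spans x = -65 to 180 mm, y = +-240 mm; a 30 mm high rim closes its +x edge. Each hinge has steel cheeks 16 mm deep, 18 mm tall at its ends.
- bin_full_1: White open bin, FULL, filled to the rim with wooden dowel stubs; fixed on the board, in any of the four places. Origin: on the board's top (12 mm above the bench), below the middle of its tag's hinge axis, which runs along y 12 mm above the origin; axes as the board's. The bin is 90 x 90 mm, 36 mm tall, at x = 75 to 165, y = +-45 mm; contents rise at most 8 mm above its rim.
- bin_full_2: White open bin, FULL, filled to the rim with small sawn wooden blocks; fixed on the board, in any of the four places. Origin: on the board's top (12 mm above the bench), below the middle of its tag's hinge axis, which runs along y 12 mm above the origin; axes as the board's. The bin is 90 x 90 mm, 36 mm tall, at x = 75 to 165, y = +-45 mm; contents rise at most 8 mm above its rim.
- bin_empty_1: White open bin, EMPTY, bare inside; fixed on the board, in any of the four places. Origin: on the board's top (12 mm above the bench), below the middle of its tag's hinge axis, which runs along y 12 mm above the origin; axes as the board's. The bin is 90 x 90 mm, 36 mm tall, at x = 75 to 165, y = +-45 mm; contents rise at most 8 mm above its rim.
- bin_empty_2: White open bin, EMPTY, bare inside; fixed on the board, in any of the four places. Origin: on the board's top (12 mm above the bench), below the middle of its tag's hinge axis, which runs along y 12 mm above the origin; axes as the board's. The bin is 90 x 90 mm, 36 mm tall, at x = 75 to 165, y = +-45 mm; contents rise at most 8 mm above its rim.
- tag_full_1 (a joint): Tag of bin_full_1: aluminium plate 45 mm wide, 55 mm from hinge to free edge, 5 mm thick. 0: leans 0.6 rad from upright away from its bin (-x), plain face up; 0.6: upright; 1.2: leans 0.6 rad towards its bin (+x), face with dark 28 mm disc up. Stops at 0 and 1.2. Stiff hinge (0.04 N m): stays where left; a few newtons near the free edge move it.
- tip_full_1 (a point): Middle of the free edge of the tag in front of bin_full_1, 55 mm from its hinge axis: 69 mm above the bench at either stop, 79 mm when upright. The tag's z axis points here from the hinge.
- tag_full_2 (a joint): Tag of bin_full_2: aluminium plate 45 mm wide, 55 mm from hinge to free edge, 5 mm thick. 0: leans 0.6 rad from upright away from its bin (-x), plain face up; 0.6: upright; 1.2: leans 0.6 rad towards its bin (+x), face with dark 28 mm disc up. Stops at 0 and 1.2. Stiff hinge (0.04 N m): stays where left; a few newtons near the free edge move it.
- tip_full_2 (a point): Middle of the free edge of the tag in front of bin_full_2, 55 mm from its hinge axis: 69 mm above the bench at either stop, 79 mm when upright. The tag's z axis points here from the hinge.
- tag_empty_1 (a joint): Tag of bin_empty_1: aluminium plate 45 mm wide, 55 mm from hinge to free edge, 5 mm thick. 0: leans 0.6 rad from upright away from its bin (-x), plain face up; 0.6: upright; 1.2: leans 0.6 rad towards its bin (+x), face with dark 28 mm disc up. Stops at 0 and 1.2. Stiff hinge (0.04 N m): stays where left; a few newtons near the free edge move it.
- tip_empty_1 (a point): Middle of the free edge of the tag in front of bin_empty_1, 55 mm from its hinge axis: 69 mm above the bench at either stop, 79 mm when upright. The tag's z axis points here from the hinge.
- tag_empty_2 (a joint): Tag of bin_empty_2: aluminium plate 45 mm wide, 55 mm from hinge to free edge, 5 mm thick. 0: leans 0.6 rad from upright away from its bin (-x), plain face up; 0.6: upright; 1.2: leans 0.6 rad towards its bin (+x), face with dark 28 mm disc up. Stops at 0 and 1.2. Stiff hinge (0.04 N m): stays where left; a few newtons near the free edge move it.
- tip_empty_2 (a point): Middle of the free edge of the tag in front of bin_empty_2, 55 mm from its hinge axis: 69 mm above the bench at either stop, 79 mm when upright. The tag's z axis points here from the hinge.
- glue: Bystander: loose upright glue bottle, 40 mm diameter, 100 mm tall, beside the board's +y end. Origin: centre of its underside.
- spool: Bystander: loose grey ring-shaped spool, 60 mm diameter, 30 mm tall, with a 24 mm hole, lying beside the board's -y end. Origin: centre of its underside.
- screwdriver: Bystander: loose screwdriver about 160 mm long and under 35 mm thick, lying on the bench between the board and the robot, roughly parallel to the row. Origin: on the underside, near its middle.

How it is judged:
By the outcome, as a careful person would: the job done as asked, in the order asked, and still so for the second after the job is handed in, with the robot touching nothing.
It also fails if it takes over 42 s, if anything falls off the work surface, if the arm or the gripper's body presses on something with over 40 N, if the wrist force passes 120 N, or if a joint passes its speed limit or range.

## Working session

There is one attempt and no reset: what is moved stays moved. The work goes in short steps, Python scripts to look and compute and a tool call to move; the robot and the scene stay as the last step left them, time stands still between calls to the robot, and variables do not carry over. Pictures are saved under pics/ and viewed, at most 10 in all, crops included, and the job is handed in when it is done.

Besides the shell and the picture viewer there is one more tool, called as name([rows], argument=value, ...), one row to a line, values as JSON. move_arm: Moves the arm, as the interface text tells. Its arguments: {"type":"object","properties":{"moves":{"type":"array"},"squeeze":{"type":"number"}},"required":["moves"]}

```bash
mkdir -p pics; cat > h.py <<'E'
import numpy as np, cv2
from station import state, camera, look_for
from scipy.spatial.transform import Rotation as R
def ray(c,u,v):
    x=(u-c["cx"])/c["fx"]; y=(v-c["cy"])/c["fy"]
    xd,yd=x,y
    for _ in range(20):
        s=1+c["k1"]*(x*x+y*y); x,y=xd/s,yd/s
    T=np.array(c["world_to_cam"]); Rm=T[:3,:3]
    return -Rm.T@T[:3,3], Rm.T@np.array([x,y,1])
def at(c,u,v,z):
    o,d=ray(c,u,v); return o+d*(z-o[2])/d[2]
def proj(c,p):
    T=np.array(c["world_to_cam"]); q=T[:3,:3]@np.array(p)+T[:3,3]
    x,y=q[:2]/q[2]; s=1+c["k1"]*(x*x+y*y)
    return c["fx"]*x*s+c["cx"], c["fy"]*y*s+c["cy"]
def save(c,n): cv2.imwrite(f"pics/{n}.png",c["pixels"][:,:,::-1])
E
python3 - <<'E'
from h import *
s=state(); print(s["time_s"],s["tool_pos"],s["eef_rot"])
for n in ["top","scene"]:
    c=camera(n); save(c,n+"0")
    for t in ["board","bin_full_1","bin_empty_1","tag_full_1","glue","spool","screwdriver"]:
        print(n,t,[(np.round(d["bbox"]).tolist(),round(d["confidence"],2),np.round(at(c,*d["bbox"][:2],40))[:2].tolist()) for d in look_for(n,t)[:5]])
E
```

```text
0.0 [157.35124908 630.02031746 230.2814821 ] [-3.83347754e-01 -3.11798560e+00  3.00699226e-03]
top board [([237.0, 170.0, 201.0, 120.0], 0.68, [609.0, 46.0])]
top bin_full_1 [([212.0, 164.0, 41.0, 73.0], 0.89, [621.0, 108.0]), ([302.0, 152.0, 39.0, 75.0], 0.66, [665.0, -108.0])]
top bin_empty_1 [([257.0, 158.0, 42.0, 73.0], 0.91, [642.0, 1.0]), ([166.0, 170.0, 39.0, 76.0], 0.85, [597.0, 218.0])]
top tag_full_1 [([308.0, 180.0, 24.0, 11.0], 0.65, [596.0, -125.0]), ([216.0, 197.0, 20.0, 9.0], 0.62, [538.0, 90.0]), ([358.0, 150.0, 28.0, 28.0], 0.61, [684.0, -245.0])]
top glue [([105.0, 196.0, 24.0, 21.0], 0.64, [522.0, 360.0])]
top spool [([357.0, 148.0, 25.0, 25.0], 0.79, [687.0, -243.0]), ([238.0, 171.0, 201.0, 120.0], 0.23, [608.0, 43.0])]
top screwdriver [([222.0, 246.0, 71.0, 15.0], 0.94, [424.0, 66.0])]
scene board [([275.0, 242.0, 244.0, 92.0], 0.98, [675.0, 66.0])]
scene bin_full_1 [([300.0, 227.0, 47.0, 77.0], 0.98, [621.0, 115.0]), ([193.0, 237.0, 50.0, 76.0], 0.6, [685.0, -106.0])]
scene bin_empty_1 [([251.0, 235.0, 45.0, 72.0], 0.83, [661.0, 13.0]), ([353.0, 230.0, 54.0, 82.0], 0.67, [615.0, 229.0]), ([246.0, 206.0, 22.0, 18.0], 0.18, [570.0, -9.0])]
scene tag_full_1 [([194.0, 207.0, 23.0, 23.0], 0.94, [588.0, -126.0]), ([293.0, 199.0, 25.0, 18.0], 0.61, [529.0, 94.0])]
scene glue [([403.0, 207.0, 22.0, 41.0], 0.9, [520.0, 352.0]), ([246.0, 206.0, 23.0, 22.0], 0.58, [567.0, -11.0]), ([248.0, 234.0, 49.0, 71.0], 0.17, [659.0, 7.0])]
scene spool [([128.0, 242.0, 30.0, 26.0], 0.97, [720.0, -236.0])]
scene screwdriver [([277.0, 182.0, 45.0, 7.0], 0.91, [466.0, 52.0])]
```

View pics/top0.png

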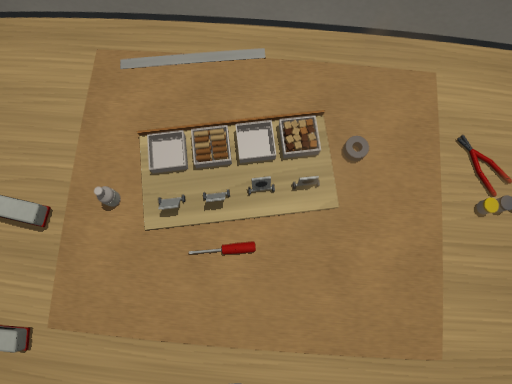

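View pics/scene0.png

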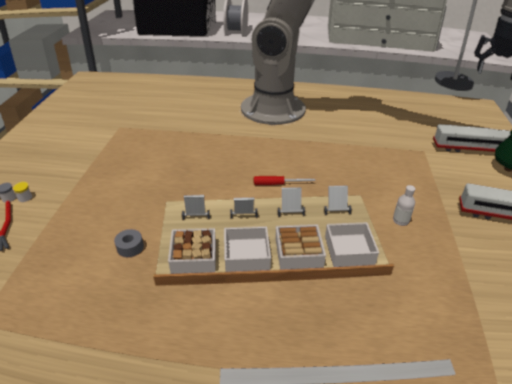

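```bash
cat >> h.py <<'E'
def pose():
    return np.load("board.npy")  # x,y,yaw
def b2w(p,b=None):
    b=pose() if b is None else b; p=np.asarray(p,float)
    c,s=np.cos(b[2]),np.sin(b[2]); return np.array([b[0]+c*p[0]-s*p[1],b[1]+s*p[0]+c*p[1],p[2]])
E
python3 - <<'E'
from h import *
from scipy.optimize import least_squares
c=camera("top"); px=[(168,153),(211,146.5),(255,141.5),(299,136)]
Q=[at(c,*p,48)[:2] for p in px]; Y=[165,55,-55,-165]
f=lambda b: np.concatenate([b2w([120,y,48],b)[:2]-q for y,q in zip(Y,Q)])
r=least_squares(f,[550,0,0],x_scale=[100,100,.5]); print(r.x,np.round(r.fun)); np.save("board.npy",r.x)
o=np.array([120,90]); S=3.6
im=cv2.resize(c["pixels"][90:240,120:342,::-1],None,fx=S,fy=S,interpolation=cv2.INTER_CUBIC)
P=lambda p: tuple(int(v) for v in (np.array(proj(c,b2w(p)))-o+.5)*S)
for q in [(-65,240),(-65,-240),(180,240),(180,-240)]: cv2.circle(im,P([*q,12]),3,(255,0,0),-1)
for y in Y:
    for a,col in [(0,(0,0,255)),(.6,(0,255,255)),(1.2,(0,255,0))]:
        cv2.circle(im,P([55*np.sin(a-.6),y+22,24+55*np.cos(a-.6)]),2,col,-1); cv2.circle(im,P([55*np.sin(a-.6),y-22,24+55*np.cos(a-.6)]),2,col,-1)
    cv2.circle(im,P([0,y,24]),2,(255,0,255),-1)
cv2.imwrite("pics/t1.png",im)
E
```

```text
[5.53765554e+02 3.56539360e+01 2.07990825e-01] [-0.  5. -1.  0.  1. -2.  1. -3.]
```

View pics/t1.png

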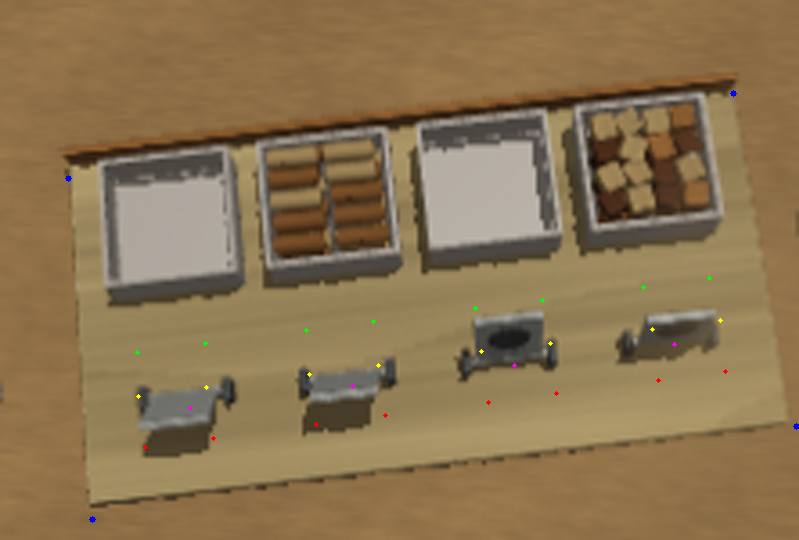

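```bash
python3 - <<'E'
from h import *
from scipy.optimize import least_squares
c=camera("top"); o=np.array([120,90]); S=3.6; Y=[165,55,-55,-165]
raw=lambda p: np.array(p)/S+o-.5
obs=[(raw(p),[0,y,24]) for p,y in zip([(186,394),(347,378),(508,360),(670,341)],Y)]
obs+=[(raw(p),[*q,12]) for p,q in zip([(90,504),(786,423)],[(-65,240),(-65,-240)])]
obs+=[(raw(p),[*q,42]) for p,q in zip([(64,154),(736,76)],[(180,240),(180,-240)])]
f=lambda b: np.concatenate([b2w(q,b)[:2]-at(c,*p,q[2])[:2] for p,q in obs])
r=least_squares(f,[550,0,0.1],x_scale=[100,100,.5],loss="soft_l1",f_scale=3); print(r.x,np.round(r.fun)); np.save("board.npy",r.x)
P=lambda p: tuple(int(v) for v in (np.array(proj(c,b2w(p)))-o+.5)*S)
im=cv2.resize(c["pixels"][90:240,120:342,::-1],None,fx=S,fy=S,interpolation=cv2.INTER_CUBIC)
s=camera("scene"); o2=np.array([150,170]); 
im2=cv2.resize(s["pixels"][170:290,150:390,::-1],None,fx=3.3,fy=3.3,interpolation=cv2.INTER_CUBIC)
P2=lambda p: tuple(int(v) for v in (np.array(proj(s,b2w(p)))-o2+.5)*3.3)
for I,F in((im,P),(im2,P2)):
  for q in [(-65,240,12),(-65,-240,12),(180,240,42),(180,-240,42)]: cv2.circle(I,F(q),3,(255,0,0),-1)
  for y in Y:
    for a,col in [(0,(0,0,255)),(.6,(0,255,255)),(1.2,(0,255,0))]:
      for d in (22,-22): cv2.circle(I,F([55*np.sin(a-.6),y+d,24+55*np.cos(a-.6)]),2,col,-1)
    cv2.circle(I,F([0,y,24]),2,(255,0,255),-1)
im=im[200:480]; im2=im2[60:320]
im2=cv2.copyMakeBorder(im2,0,0,0,max(0,im.shape[1]-im2.shape[1]),0); 
w=max(im.shape[1],im2.shape[1]); im=cv2.copyMakeBorder(im,0,0,0,w-im.shape[1],0)
cv2.imwrite("pics/t2.png",np.vstack([im,im2])[:, :800])
E
```

```text
[5.58790332e+02 3.95275090e+01 1.92577126e-01] [-2.  0.  0.  0.  1. -1.  0.  0. -2.  2. -1. -3.  2.  6.  2. -3.]
```

View pics/t2.png

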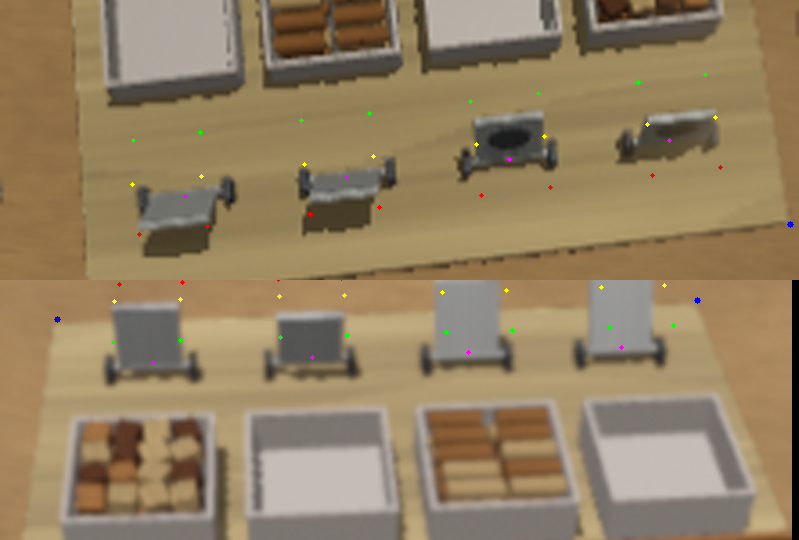

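```bash
cat >> h.py <<'E'
def tgt(bx,by,z):
    s=state(); b=pose(); R0=R.from_rotvec(s["eef_rot"])
    c_,s_=np.cos(b[2]),np.sin(b[2])
    R1=R.from_matrix(np.array([[-c_,-s_,0],[-s_,c_,0],[0,0,-1]]).T.T)
    print("turn",(R0.inv()*R1).as_rotvec().round(4),"shift",R0.inv().apply(b2w([bx,by,z])-s["tool_pos"]).round(1))
def where():
    s=state(); b=pose(); p=R.from_euler("z",-b[2]).apply(np.array(s["tool_pos"])-[b[0],b[1],0]); print("t",s["time_s"],"board",p.round(1),"F",np.round(s["force"],1),"q",np.round(s["joint_positions"],2))
E
python3 - <<'E'
from h import *
tgt(-60,55,130); where()
E
```

```text
turn [ 1.000e-04  0.000e+00 -4.373e-01] shift [-454.9 -451.9  101.3]
t 0.95 board [-280.7  657.   231.4] F [ 0.2 -0.5 -0. ] q [-1.43  0.4   0.05  1.54 -0.02  1.21 -0.05]
```

move_arm([
  [[0, 0, -0.437], [-455, -452, 60], 0],
  [[0, 0, -0.437], [-455, -452, 60], 0],
  [[0, 0, -0.437], [-455, -452, 60], 0],
  [[0, 0, -0.437], [-455, -452, 60], 0],
  [[0, 0, -0.437], [-455, -452, 60], 0],
  [[0, 0, -0.437], [-455, -452, 60], 0],
  [[0, 0, -0.437], [-455, -452, 60], 0],
  [[0, 0, -0.437], [-455, -452, 60], 0],
  [[0, 0, -0.437], [-455, -452, 60], 0],
  [[0, 0, -0.437], [-455, -452, 60], 0],
  [[0, 0, -0.437], [-455, -452, 100], 0],
  [[0, 0, -0.437], [-455, -452, 100], 0],
])

```text
time_s: 2.45
tool_pos: [487.7, 79.5, 129.1]
eef_rot: [0.295, -3.122, 0.003]
force: [-0.5, 0.3, 0.1]
gripper_width: 0.1
grasp_force: 0.0
```

```bash
python3 -c "
from h import *
where(); tgt(-60,55,100)"
```

```text
t 2.45 board [-62.1  52.9 129.1] F [-0.5  0.3  0.1] q [-0.58  0.25  0.38  2.02 -0.12  0.9   1.62]
turn [-0.0013 -0.0058 -0.0044] shift [-2.3  2.2 29.1]
```

move_arm([
  [[0, 0, 0], [0, 2, 35], 0],
  [[0, 0, 0], [0, 2, 69], 0],
  [[0, 0, 0], [0, 2, 69], 0],
  [[0, 0, 0], [-15, 2, 69], 0],
  [[0, 0, 0], [-27, 2, 69], 0],
  [[0, 0, 0], [-36, 2, 69], 0],
  [[0, 0, 0], [-44, 2, 69], 0],
  [[0, 0, 0], [-51, 2, 69], 0],
  [[0, 0, 0], [-57, 2, 69], 0],
  [[0, 0, 0], [-62, 2, 69], 0],
  [[0, 0, 0], [-66, 2, 69], 0],
  [[0, 0, 0], [-66, 2, 69], 0],
])

```text
time_s: 3.95
tool_pos: [554.4, 96.6, 62.4]
eef_rot: [-0.301, 3.126, 0.0]
force: [0.5, 0.2, -0.5]
gripper_width: -0.1
grasp_force: 0.0
```

```bash
python3 -c "
from h import *
where()
c=camera('scene');im=c['pixels'][150:290,150:390,::-1]
cv2.imwrite('pics/s2.png',cv2.resize(im,None,fx=3.3,fy=3.3,interpolation=cv2.INTER_CUBIC))"
```

```text
t 3.95 board [ 6.6 56.8 62.4] F [ 0.5  0.2 -0.5] q [-0.52  0.45  0.34  1.92 -0.21  0.8   1.7 ]
```

View pics/s2.png

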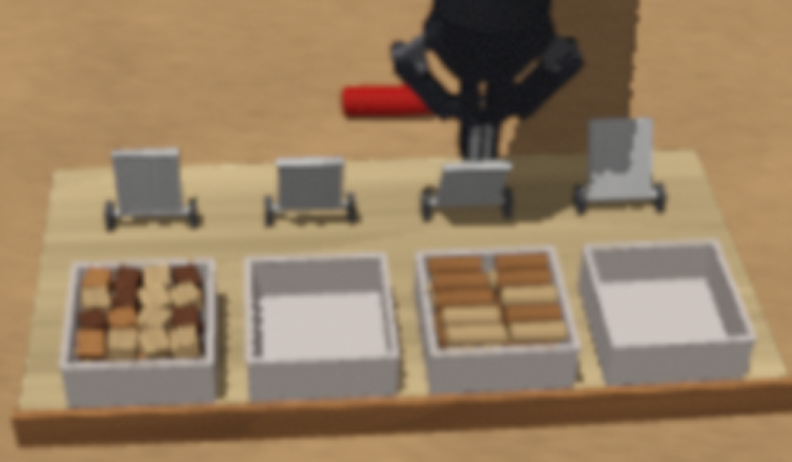

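move_arm([
  [[0, 0, 0], [-3, 0, 0], 0],
  [[0, 0, 0], [-6, 0, 0], 0],
  [[0, 0, 0], [-6, 0, 0], 0],
])

```text
time_s: 4.38
tool_pos: [560.2, 97.7, 62.4]
eef_rot: [-0.302, 3.126, 0.0]
force: [-0.2, -0.3, 0.4]
gripper_width: 0.2
grasp_force: 0.1
```

move_arm([
  [[0, 0, 0], [-2, 0, 0], 0],
  [[0, 0, 0], [-4, 0, 0], 0],
  [[0, 0, 0], [-4, 0, 0], 0],
])

```text
time_s: 4.75
tool_pos: [564.0, 98.5, 62.4]
eef_rot: [-0.301, 3.127, 0.0]
force: [-0.7, 0.0, 0.5]
gripper_width: 0.0
grasp_force: 0.1
```

move_arm([
  [[0, 0, 0], [-2, 0, 0], 0],
  [[0, 0, 0], [-3, 0, 0], 0],
  [[0, 0, 0], [-3, 0, 0], 0],
])

```text
time_s: 5.12
tool_pos: [564.9, 98.6, 62.0]
eef_rot: [0.301, -3.123, 0.0]
force: [-4.6, -0.3, 3.7]
gripper_width: -0.1
grasp_force: 3.2
```

move_arm([
  [[0, 0, 0], [-2, 0, 0], 0],
  [[0, 0, 0], [-3, 0, 0], 0],
  [[0, 0, 0], [-3, 0, 0], 0],
])

```text
time_s: 5.5
tool_pos: [565.3, 98.7, 61.8]
eef_rot: [0.3, -3.118, 0.0]
force: [-10.1, -2.2, 8.2]
gripper_width: 0.1
grasp_force: 6.6
```

```bash
python3 -c "
from h import *
where()
c=camera('scene');im=c['pixels'][150:290,150:390,::-1]
cv2.imwrite('pics/s3.png',cv2.resize(im,None,fx=3.3,fy=3.3,interpolation=cv2.INTER_CUBIC))"
```

```text
t 5.5 board [17.7 56.8 61.8] F [-10.1  -2.2   8.2] q [-0.51  0.48  0.34  1.88 -0.21  0.83  1.7 ]
```

View pics/s3.png

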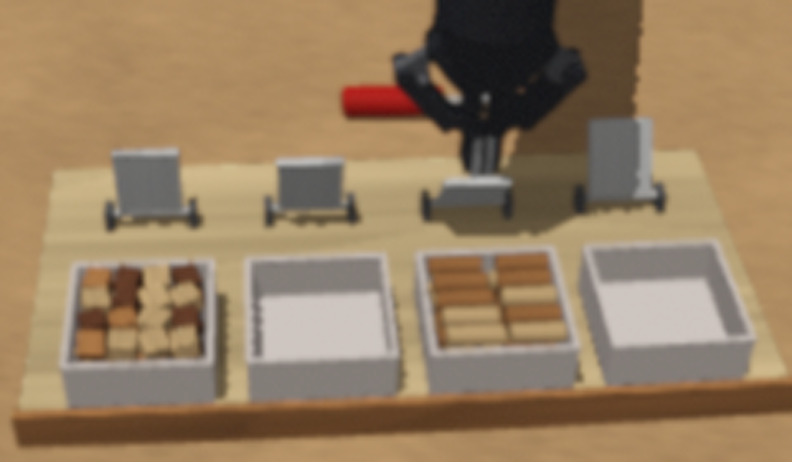

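move_arm([
  [[0, 0, 0], [15, 0, 0], 0],
  [[0, 0, 0], [60, 0, 0], 0],
  [[0, 0, 0], [70, -40, 0], 0],
  [[0, 0, 0], [70, -100, 0], 0],
  [[0, 0, 0], [70, -160, 0], 0],
  [[0, 0, 0], [70, -215, 0], 0],
  [[0, 0, 0], [70, -222, 0], 0],
  [[0, 0, 0], [55, -222, 0], 0],
  [[0, 0, 0], [40, -222, 0], 0],
  [[0, 0, 0], [30, -222, 0], 0],
  [[0, 0, 0], [22, -222, 0], 0],
  [[0, 0, 0], [22, -222, 0], 0],
])

```text
time_s: 7.05
tool_pos: [591.0, -121.9, 62.1]
eef_rot: [-0.304, 3.127, -0.0]
force: [-0.2, -0.0, -0.6]
gripper_width: -0.3
grasp_force: 0.0
```

```bash
python3 -c "
from h import *
where()"
```

```text
t 7.05 board [   0.8 -164.6   62.1] F [-0.2 -0.  -0.6] q [-0.15  0.52  0.38  1.82 -0.25  0.85  2.11]
```

move_arm([
  [[0, 0, 0], [-4, 0, 0], 0],
  [[0, 0, 0], [-8, 0, 0], 0],
  [[0, 0, 0], [-11, 0, 0], 0],
  [[0, 0, 0], [-14, 0, 0], 0],
  [[0, 0, 0], [-17, 0, 0], 0],
  [[0, 0, 0], [-19, 0, 0], 0],
  [[0, 0, 0], [-19, 0, 0], 0],
])

```text
time_s: 7.92
tool_pos: [607.8, -119.3, 62.1]
eef_rot: [0.301, -3.125, -0.001]
force: [-4.4, -1.0, 2.6]
gripper_width: -0.0
grasp_force: 2.9
```

move_arm([
  [[0, 0, 0], [-2, 0, 0], 0],
  [[0, 0, 0], [-3, 0, 0], 0],
  [[0, 0, 0], [-3, 0, 0], 0],
])

```text
time_s: 8.3
tool_pos: [608.2, -119.3, 61.9]
eef_rot: [0.299, -3.12, -0.002]
force: [-9.5, 0.2, 6.2]
gripper_width: 0.1
grasp_force: 6.0
```

move_arm([
  [[0, 0, 0], [20, 0, 0], 0],
  [[0, 0, 0], [25, 0, -50], 0],
  [[0, 0, 0], [20, 20, -65], 0],
  [[0, 0, 0], [-10, 70, -65], 0],
  [[0, 0, 0], [-38, 110, -65], 0],
  [[0, 0, 0], [-38, 110, -50], 0],
  [[0, 0, 0], [-38, 110, 0], 0],
  [[0, 0, 0], [-38, 110, 0], 0],
  [[0, 0, 0], [-20, 110, 0], 0],
  [[0, 0, 0], [-8, 110, 0], 0],
  [[0, 0, 0], [2, 110, 0], 0],
  [[0, 0, 0], [10, 110, 0], 0],
])

```text
time_s: 9.8
tool_pos: [581.7, -12.5, 63.3]
eef_rot: [-0.301, 3.125, 0.0]
force: [0.8, -0.6, 1.2]
gripper_width: 0.3
grasp_force: 0.5
```

```bash
python3 -c "
from h import *
where()"
```

```text
t 9.8 board [ 12.5 -55.5  63.3] F [ 0.8 -0.6  1.2] q [-0.33  0.48  0.36  1.87 -0.23  0.82  1.91]
```

move_arm([
  [[0, 0, 0], [7, 0, 0], 0],
  [[0, 0, 0], [13, 0, 0], 0],
  [[0, 0, 0], [18, 0, 0], 0],
  [[0, 0, 0], [22, 0, 0], 0],
  [[0, 0, 0], [25, 0, 0], 0],
  [[0, 0, 0], [28, 0, 0], 0],
  [[0, 0, 0], [28, 0, 0], 0],
])

```text
time_s: 10.68
tool_pos: [556.9, -17.0, 63.5]
eef_rot: [-0.302, 3.12, -0.0]
force: [5.2, 1.0, 0.7]
gripper_width: -0.1
grasp_force: 2.4
```

move_arm([
  [[0, 0, 0], [2, 0, 0], 0],
  [[0, 0, 0], [4, 0, 0], 0],
  [[0, 0, 0], [4, 0, 0], 0],
])

```text
time_s: 11.05
tool_pos: [555.9, -17.3, 64.5]
eef_rot: [-0.302, 3.114, -0.001]
force: [9.6, 1.6, 0.6]
gripper_width: 0.1
grasp_force: 4.0
```

move_arm([
  [[0, 0, 0], [-25, 0, 0], 0],
  [[0, 0, 0], [-45, 0, -40], 0],
  [[0, 0, 0], [-45, 10, -65], 0],
  [[0, 0, 0], [-45, 70, -65], 0],
  [[0, 0, 0], [-45, 130, -65], 0],
  [[0, 0, 0], [-45, 190, -65], 0],
  [[0, 0, 0], [-45, 220, -65], 0],
  [[0, 0, 0], [-45, 220, -40], 0],
  [[0, 0, 0], [-45, 220, 0], 0],
  [[0, 0, 0], [-45, 220, 0], 0],
  [[0, 0, 0], [-25, 220, 0], 0],
  [[0, 0, 0], [-16, 220, 0], 0],
])

```text
time_s: 12.55
tool_pos: [523.1, 200.2, 63.4]
eef_rot: [-0.301, 3.127, 0.001]
force: [-0.2, 0.0, -0.8]
gripper_width: -0.0
grasp_force: 0.0
```

```bash
python3 -c "
from h import *
where()
c=camera('top'); im=cv2.resize(c['pixels'][130:230,130:340,::-1],None,fx=3.6,fy=3.6,interpolation=cv2.INTER_CUBIC)
cv2.imwrite('pics/t4.png',im)"
```

```text
t 12.55 board [ -4.3 164.6  63.4] F [-0.2  0.  -0.8] q [-0.69  0.44  0.31  1.92 -0.19  0.8   1.49]
```

View pics/t4.png

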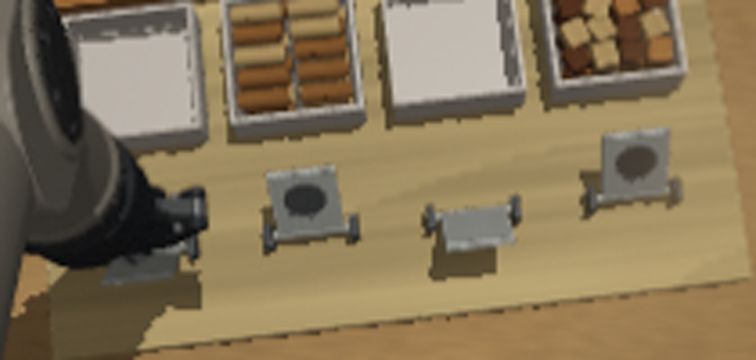

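move_arm([
  [[0, 0, 0], [4, 0, 0], 0],
  [[0, 0, 0], [7, 0, 0], 0],
  [[0, 0, 0], [10, 0, 0], 0],
  [[0, 0, 0], [12, 0, 0], 0],
  [[0, 0, 0], [12, 0, 0], 0],
])

```text
time_s: 13.22
tool_pos: [514.5, 199.0, 63.4]
eef_rot: [-0.301, 3.121, 0.002]
force: [5.4, 0.2, -0.5]
gripper_width: -0.3
grasp_force: 2.2
```

move_arm([
  [[0, 0, 0], [2, 0, 0], 0],
  [[0, 0, 0], [4, 0, 0], 0],
  [[0, 0, 0], [4, 0, 0], 0],
])

```text
time_s: 13.6
tool_pos: [513.5, 198.8, 64.4]
eef_rot: [-0.3, 3.115, 0.004]
force: [9.3, 1.0, -0.4]
gripper_width: 0.0
grasp_force: 3.8
```

```bash
python3 -c "
from h import *
where()"
```

```text
t 13.6 board [-14.  165.   64.4] F [ 9.3  1.  -0.4] q [-0.7   0.42  0.32  1.95 -0.18  0.78  1.48]
```

Same stop as tag 3. Back off, lift clear and check.

move_arm([
  [[0, 0, 0], [-25, 0, 0], 0],
  [[0, 0, 0], [-40, 0, -50], 0],
  [[0, 0, 0], [-40, 0, -110], 0],
  [[0, 0, 0], [-40, 50, -150], 0],
  [[0, 0, 0], [-40, 110, -150], 0],
  [[0, 0, 0], [-40, 170, -150], 0],
  [[0, 0, 0], [-40, 230, -150], 0],
  [[0, 0, 0], [-40, 260, -150], 0],
  [[0, 0, 0], [-40, 260, -150], 0],
])

```text
time_s: 14.72
tool_pos: [494.2, 463.6, 211.0]
eef_rot: [0.31, -3.123, 0.0]
force: [0.3, -0.5, -0.6]
gripper_width: -0.1
grasp_force: 0.0
```

```bash
python3 -c "
from h import *
where()
c=camera('top'); s=camera('scene')
def ov(c,x0,y0,w,h,S,flip):
  im=cv2.resize(c['pixels'][y0:y0+h,x0:x0+w,::-1],None,fx=S,fy=S,interpolation=cv2.INTER_CUBIC)
  for y,sg in((165,-1),(55,1),(-55,-1),(-165,1)):
    for d in(22,-22):
      u,v=proj(c,b2w([31*sg+2.5,y+d,69])); cv2.circle(im,(int((u-x0+.5)*S),int((v-y0+.5)*S)),2,(0,255,0),-1)
  return im
a=ov(c,85,140,260,75,3,0); b=ov(s,145,150,280,110,2.8,0)
w=max(a.shape[1],b.shape[1]); f=lambda i: cv2.copyMakeBorder(i,0,0,0,w-i.shape[1],0)
cv2.imwrite('pics/f.png',np.vstack([f(a),f(b)]))"
```

```text
t 14.725 board [ 17.8 428.6 211. ] F [ 0.3 -0.5 -0.6] q [-1.    0.48  0.27  1.49 -0.13  1.2   1.05]
```

View pics/f.png

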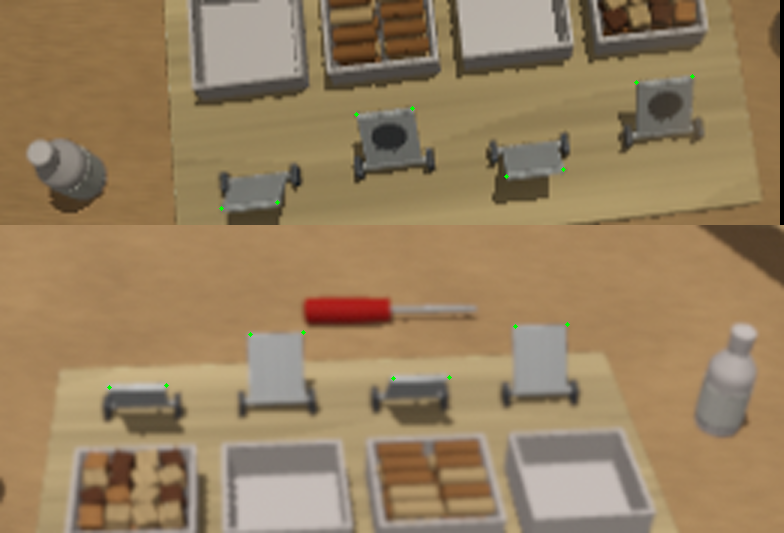

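All tag tips match the predicted stop positions in both views; the bystanders stand untouched.

```bash
python3 -c "
from station import close_job
print(close_job())"
```

```text
the job is handed in; nothing more can be done
None
```

All four tags are at their stops: both full bins show the disc face and both empty bins the plain face. The glue bottle and screwdriver stand where they were in the final pictures; the arm never went near the spool, which those pictures barely show. The job was handed in at about 15 s, with pushes of about 13 N at most.

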